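Book a used toolbox into stock

TASK

This used toolbox is going on the shop's shelf: swing its hasp down until it lies flat over the staple, and book the box in by holding the barcode scanner steady for about two seconds, square on to the middle of the barcode label and about 100 mm away from it. Then lay the scanner back down gently on its side, wholly on the rubber mat, and let go. Do not knock the scanner against the toolbox or disturb anything else on the counter.

Things in the scene. Friction and masses are not known exactly. Their poses are not given: they have to be found in the camera images.
- counter: the shop's grey counter; its top is at height 0 (world z = 0)
- toolbox: heavy, unmoving green steel toolbox, 200 mm deep (x), 340 long (y); origin at the centre of its underside. Its front faces its own -x, roughly to the robot (yaw up to 0.35 rad). The front is upright to 140 mm; above, the lid slopes back 66 mm while rising 75 mm (the back alike) to a flat ridge at 215 mm, on which a carrying handle along y, 150 mm long, stands up to 265 mm
- hasp_hinge (a point): middle of the hasp's hinge pin on the front of the lid's lower edge: 105 mm in front of the toolbox's centre, 132 mm above the counter; axes as the toolbox's. The pin runs along y. The hasp's yellow-plated steel strap hangs on it: 92 mm long from the pin, 38 mm wide, 4 mm thick, with a slot 12 mm wide from 51 to 82 mm from the pin
- strap (a joint): angle of the hasp's strap, rad: 0 = fully closed, hanging straight down flat on the front with the staple through its slot (end stop); pi/2 = sticking out level towards the robot; more = pointing up (stop at 2.8). Starts open, 1.3 to 2.5. The hinge is stiff (0.055 N m): the strap stays where it is left; a push of 1 to 2 N moves it
- hasp_staple (a point): centre of the staple, at the front of the closed strap: a plated steel loop fixed on the box's front, 68 mm below the pin, 26 mm high (z), 6 mm thick (y), standing 18 mm out of the closed strap's front. Push the strap on its solid part, 10 to 48 mm from the pin: fingertips catch in the slot; axes as the toolbox's
- label_face (a point): centre of the white barcode label (95 mm along the box, 60 mm up the slope, black bars) stuck on the lid's sloped front, left or right of the hasp, 85 to 120 mm from the box's middle, 178 mm above the counter. z points straight out of the label (towards the robot and 0.722 rad above level), y along the box
- seal: round paper seal, 52 mm in diameter with a grey centre, stuck on the same slope on the other side of the hasp; not the label
- mat: black rubber counter mat, fixed, 300 mm (its x) by 250 mm (its y), 4 mm thick, origin at the centre of its underside; it lies on the robot's left or right, nearer than the toolbox
- scanner: cordless pistol-grip barcode scanner, grey and black plastic, 0.2 to 0.35 kg, lying on its side on the mat; it reads by itself, with no trigger. Origin on the underside as it lies, below the middle of its head; x along the beam out of the nose, z up as it lies, the handle sticking out to -y. About 150 mm by 165 mm, 66 mm thick
- scanner_mid (a point): centre of the scanner's head, 33 mm above the origin as it lies; axes as the scanner's. The head is 50 mm across (y -25 to 25) and 66 mm thick (z), from x = -52 to 57; a black hood 60 mm across goes on to x = 75. Ahead of x = 5 both long sides are free for fingers; the hood's edge stands 5 mm proud from x = 57
- scanner_nose (a point): centre of the scanner's reading window, where the beam starts, 76 mm ahead of the origin at mid-thickness; axes as the scanner's, x along the beam
- scanner_butt (a point): end of the scanner's handle, at (-50, -135, 33) mm in the scanner's axes. The handle, 42 mm wide and 44 mm thick, leaves the head's -y side between x = -42 and 3 mm and leans back to this butt, which is 50 mm wide
- tray: shallow red metal tray, 280 mm (x) by 150 mm (y), 35 mm high, on the other side from the mat; leave alone
- screwdriver: screwdriver 210 mm long lying in the tray; leave alone
- wrench: wrench 190 mm long lying in the tray; leave alone
- can: aluminium spray can, 66 mm in diameter, 190 mm high, standing in front of the toolbox on one side; origin at its foot; leave alone
- tape: tape measure 72 x 42 x 66 mm high, standing in front of the toolbox on the other side; origin at its foot; leave alone
- glue: white bottle, 60 mm in diameter, 190 mm high, beside the toolbox; origin at its foot; leave alone
- oil: blue bottle, 68 mm in diameter, 170 mm high, beside the toolbox; origin at its foot; leave alone
- meter: black multimeter 150 x 80 x 50 mm high, lying at the left beside a bottle; origin at its foot; leave alone

How it is judged:
On the way:
1. the scanner, held in the fingers and still, looks square on (within 20 degrees) at the label from 60 to 150 mm off, with the label's centre within 20 mm of the beam, for one and a half seconds (x of label_face in the frame of scanner_nose between 0.06 and 0.15 m and y of label_face in the frame of scanner_nose between -0.02 and 0.02 m and z of label_face in the frame of scanner_nose between -0.02 and 0.02 m and angle between the x axis of scanner_nose and the z axis of label_face, either way round below 0.35 rad and z of scanner_nose in the frame of label_face above 0.05 m and linear speed of scanner below 0.02 m/s and angular speed of scanner below 0.15 rad/s and contact force between the fingers and scanner above 1 N), for 1.5 s.
At the end, for the whole second after the job is handed in: the hasp's strap lies within 0.08 rad of fully closed, over its staple; the scanner lies at rest flat on its side (within 0.2 rad, either side up) on the mat, with its nose, its head's centre and its butt all over the mat (to 5 mm) (value of joint strap below 0.08 rad and x of scanner_mid in the frame of mat between -0.15 and 0.15 m and y of scanner_mid in the frame of mat between -0.125 and 0.125 m and x of scanner_nose in the frame of mat between -0.155 and 0.155 m and y of scanner_nose in the frame of mat between -0.13 and 0.13 m and x of scanner_butt in the frame of mat between -0.155 and 0.155 m and y of scanner_butt in the frame of mat between -0.13 and 0.13 m and z of scanner_mid in the frame of mat between 0.03 and 0.044 m and (angle between scanner's own z axis and vertical below 0.2 rad or angle between scanner's own z axis and vertical above 2.94 rad) and linear speed of scanner below 0.02 m/s and angular speed of scanner below 0.15 rad/s); the robot touches nothing.
It fails at once if the can, tape measure, a bottle, the multimeter or a tool in the tray is disturbed (moved more than 25 mm) (distance of any of can, tape, glue, oil, meter, screwdriver, wrench from where it was at the start of the episode above 0.025 m).
It fails at once if the scanner is knocked against the toolbox (over 5 N) (contact force between scanner and toolbox above 5 N).
It fails at once if the scanner is dropped (moves faster than 0.5 m/s with the fingers off it) or banged down (over 45 N) ((contact force between the fingers and scanner below 0.1 N and linear speed of scanner above 0.5 m/s) or contact force between scanner and mat above 45 N or contact force between scanner and counter above 45 N).
It also fails if it takes over 72 s, if anything falls off the work surface, if the arm or the gripper's body presses on something with over 40 N, if the wrist force passes 120 N, or if a joint passes its speed limit or range.

ROBOT

A 6-joint arm with a two-finger parallel gripper is mounted at the origin on the work surface. World frame = base frame: x ahead of the robot, y to its left, z up, the work surface at z = 0. Lengths are in m, angles in rad, forces in N, time in s.
With the tool pointing down it reaches from about 0.375 to 0.9 m from the base axis. Payload 3.1 kg.
Tool frame: the origin (TCP) lies at the very end of the fingers, on their centre line; the grasp point (between the pads) lies 19 mm behind it; z points along the fingers, y is the direction in which the jaws open and shut (so a half turn about z gives the same grasp; the last joint's range is limited). The gripper opens to 85 mm and grips with 20 to 120 N. Pads are 22 mm wide; open, the fingers measure 114 mm over their backs; the gripper's body (76 mm by 85 mm) begins 54 mm behind the grasp point. The pads swing forward as they close: fully open they stand 13 mm farther back than shut.
Start: joints at [1.163, 0.527, 1.433, -0, 1.181, -0.178], TCP at [0.142, 0.609, 0.231] pointing down, gripper open.
Joint ranges: [-3.08, 3.08], [-0.75, 2.2], [0.22, 2.44], [-1.43, 4.57], [0, 2.65], [-2.85, 2.85]. Speed limits (rad/s): [2.79, 2.79, 3.14, 3.14, 3.14, 3.14].

INTERFACE

Orientations are given as a unit quaternion [x, y, z, w].
In Python, from station import manip gives the robot as it stands.
- The arm moves only by the tool send_rows, never from a script. Its argument "motion" is a list of rows, each an object with "gripper": the finger opening in mm, from 0 to 85.4; "travel": the shift along the tool's x, y, z in mm, a list of three; "rotation": the turn, a rotation vector about the tool's x, y, z in degrees, a list of three. In form: [{"gripper": gripper, "travel": [x, y, z], "rotation": [ax, ay, az]}, ...]. A call has 1 to 12 rows; each row shifts and turns the commanded pose from where the row before left it, along the tool's axes as they then stand; what a row does not reach is not made up. A row lasts 1/12 s, in which the tool goes at most 41.7 mm and 7.16 degrees, less where a joint would pass 70% of its speed; a pose out of reach is approached as far as the arm can. A call is refused whole if a number of a shift passes 41.7 or a number of a turn 7.16, either way. A call with a gripper value outside its range is refused whole. The fingers move at their own pace and stop on an object; "newtons" is the grip in N (left out, the last holds). Time passes only in rows, so rows that do not move let the fingers close. It gives the time, the measured TCP pose, the force and the opening at its end, in the units of the state.
- manip.sense(): the state, without advancing time (a new reading comes with each control period).
- manip.snapshot(name): name is "scene" or "side" or "wrist"; returns the picture (400x640x3 uint8, red, green, blue); there is no depth.
- manip.calibration(name): a dict with "fx", "fy", "cx", "cy" (pixels), "cam_to_world" (4x4, takes a point from camera to world coordinates). Camera axes: x right, y down, z forward; pixel columns grow to the right and rows downward; lengths in m; the calibration is good to about 2 mm. A picture is of the moment at which its call begins: read the wrist's pose just before it. calibration takes no time and is no camera call; for the wrist camera it gives the pose at the moment of the call.
- manip.sign_off(): hands the job in, once; it reports no verdict.
The state is a dict: "t": time; "q": joint angles; "qd": joint speeds; "tau": joint torques, N m; "tcp_pos": TCP position; "tool_rot": TCP orientation; "force": force on the tool from outside, world axes, zero at the start; "ft_torque": the same for the moment, N m; "finger_gap": opening from 0.0 (shut) to 1.0 (fully open).
Only numpy, scipy, OpenCV 4.12 (cv2) and the standard library are available. Lean on these libraries where they do the work, as an engineer would, in place of code of your own. Each camera call takes 0.05 s, during which the arm holds its last target. There are 200 camera calls.

## Working session

There is one attempt and no reset: what is moved stays moved. The work goes in short steps, Python scripts to look and compute and a tool call to move; the robot and the scene stay as the last step left them, time stands still between calls to the robot, and variables do not carry over. Pictures are saved under pics/ and viewed, about 8 in all and at most 12, crops included, and the job is handed in when it is done.

Besides the shell and the picture viewer there is one more tool, called after "Emit:" as name(argument=value, ...) on one line, values as JSON. send_rows: Moves the arm, as the interface text tells. Its arguments: {"type":"object","properties":{"motion":{"type":"array","items":{"type":"object","properties":{"gripper":{"type":"number"},"travel":{"type":"array","items":{"type":"number"}},"rotation":{"type":"array","items":{"type":"number"}}}}},"newtons":{"type":"number"}},"required":["motion"]}

```bash
ls; mkdir -p pics; python3 - <<'E'
from station import manip
import cv2, numpy as np
s=manip.sense(); print({k:np.round(v,3) for k,v in s.items()})
for n in ("scene","side","wrist"):
    im=manip.snapshot(n); c=manip.calibration(n)
    cv2.imwrite(f"pics/{n}0.png",im[:,:,::-1]); print(n,c['fx'],c['cx'],c['cy'],np.round(c['cam_to_world'],3).tolist())
E
```

```text
pics
{'t': np.float64(0.0), 'q': array([ 1.162,  0.528,  1.434,  0.   ,  1.181, -0.178]), 'qd': array([-0.002, -0.   , -0.   , -0.002,  0.001,  0.001]), 'tau': array([ 1.0000e-03, -4.4234e+01, -1.7803e+01, -0.0000e+00,  8.0000e-03,
        0.0000e+00]), 'tcp_pos': array([0.142, 0.608, 0.23 ]), 'tool_rot': array([ 0.115,  0.993, -0.001, -0.   ]), 'force': array([ 0.463, -0.025, -0.36 ]), 'ft_torque': array([ 0.045, -0.047, -0.062]), 'finger_gap': np.float64(1.0)}
scene 427.33013520436845 321.0506059596758 200.8986952876074 [[-0.848, 0.371, -0.378, 1.002], [0.53, 0.611, -0.588, 0.692], [0.013, -0.699, -0.715, 0.985], [0.0, 0.0, 0.0, 1.0]]
side 418.3128505192326 318.0385132989312 203.92116196979853 [[0.959, -0.195, 0.205, 0.328], [-0.283, -0.635, 0.719, -0.87], [-0.01, -0.748, -0.664, 0.936], [0.0, 0.0, 0.0, 1.0]]
wrist 311.6936241109391 319.6007076893121 194.6611316578336 [[0.227, 0.934, 0.277, 0.072], [0.974, -0.217, -0.066, 0.624], [-0.002, 0.284, -0.959, 0.374], [0.0, 0.0, 0.0, 1.0]]
```

View pics/scene0.png

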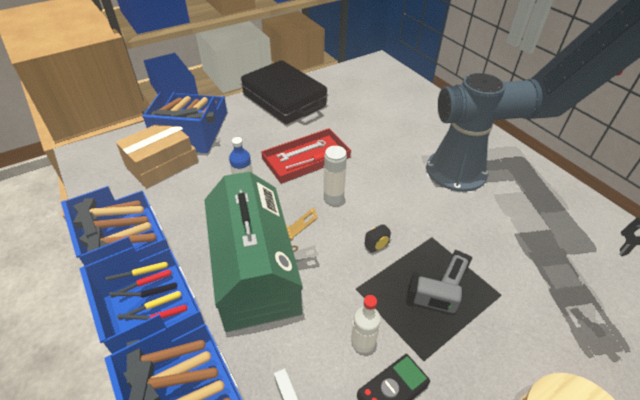

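View pics/side0.png

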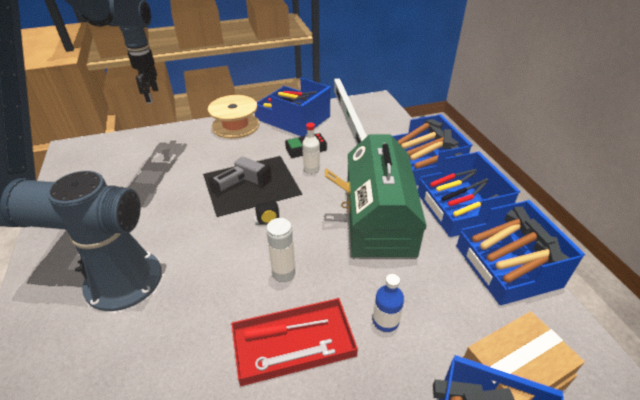

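Scene view: toolbox at (250,250), label (268,198), seal (284,261), hasp (302,222), mat (430,295) with the scanner (440,285), tape (377,238), can (335,175). Side view agrees: label (363,195), seal (358,153). The label is on the robot's right and the mat on its left.

```bash
python3 - <<'E'
import cv2, numpy as np
a=cv2.imread('pics/scene0.png'); b=cv2.imread('pics/side0.png')
A=cv2.resize(a[140:360,200:505],None,fx=2.6,fy=2.6,interpolation=cv2.INTER_CUBIC)
cv2.imwrite('pics/c1.png',A)
B=cv2.resize(b[120:290,190:430],None,fx=3.3,fy=3.3,interpolation=cv2.INTER_CUBIC)
cv2.imwrite('pics/c2.png',B); print(A.shape,B.shape)
E
```

```text
(572, 793, 3) (561, 792, 3)
```

View pics/c1.png

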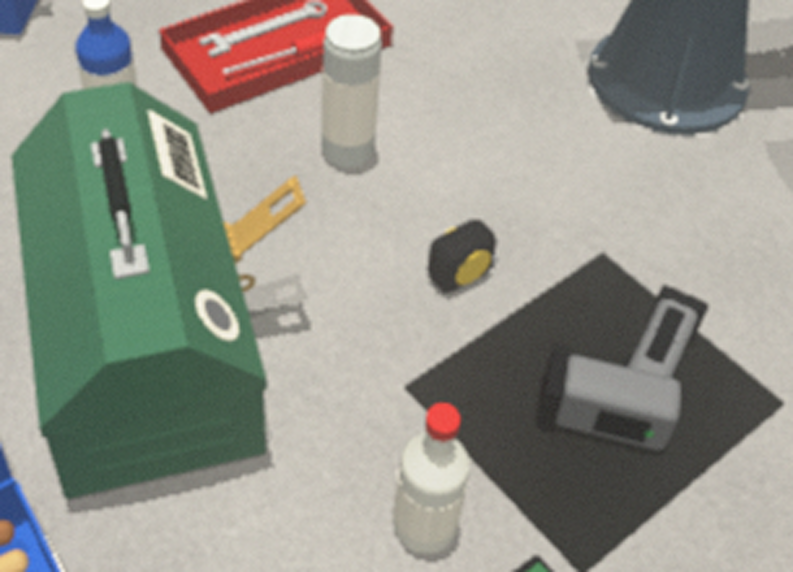

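View pics/c2.png

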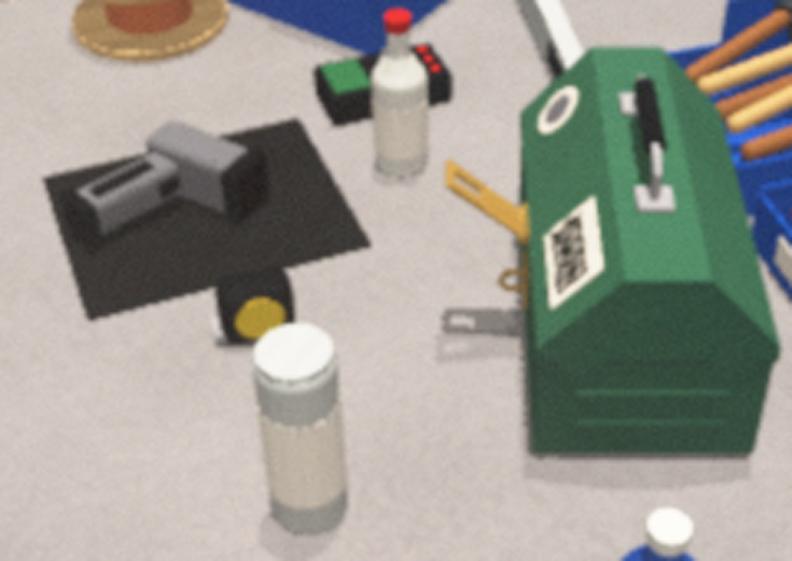

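Both crops are clear: scanner nose points toward the glue bottle and box, handle toward the base; strap is about 45° above level. Now triangulating.

```bash
cat > h.py <<'E'
import numpy as np, cv2
from station import manip
from scipy.spatial.transform import Rotation as R
def ray(c,p):
    M=np.array(c['cam_to_world']); d=M[:3,:3]@np.array([(p[0]-c['cx'])/c['fx'],(p[1]-c['cy'])/c['fy'],1])
    return M[:3,3],d/np.linalg.norm(d)
def onz(c,p,z):
    o,d=ray(c,p); return o+d*(z-o[2])/d[2]
def tri(c1,p1,c2,p2):
    o1,d1=ray(c1,p1);o2,d2=ray(c2,p2)
    t=np.linalg.lstsq(np.c_[d1,-d2],o2-o1,rcond=None)[0]
    a,b=o1+d1*t[0],o2+d2*t[1]; return (a+b)/2,np.linalg.norm(a-b)
def project(c,P):
    M=np.array(c['cam_to_world']); q=M[:3,:3].T@(np.asarray(P)-M[:3,3]); return np.array([q[0]/q[2]*c['fx']+c['cx'],q[1]/q[2]*c['fy']+c['cy']])
E
python3 - <<'E'
from h import *
np.set_printoptions(precision=3,suppress=True)
A=manip.calibration('scene');B=manip.calibration('side')
sc=lambda x,y:((x+.5)/2.6+199.5,(y+.5)/2.6+139.5); sd=lambda x,y:((x+.5)/3.3+189.5,(y+.5)/3.3+119.5)
for n,p,q in [('label',(179,153),(574,253)),('seal',(217,315),(558,109)),('strap tip',(297,188),(450,172)),('strap root',(233,240),(525,225)),
 ('handleend1',(128,262),(652,198)),('cantop',(353,33),(294,345)),('gluecap',(443,418),(398,18)),('ridgeL',(190,350),(660,48))
 ,('butt',(685,293),(83,205)),('noseT1',(568,355),(247,163)), ('noseT2',(550,350),(262,152))]:
    print(n,*tri(A,sc(*p),B,sd(*q)))
for p in [(602,254),(783,404),(583,571),(406,388)]: print('matA',onz(A,sc(*p),.004))
for p in [(45,180),(298,121),(370,243),(91,319)]: print('matB',onz(B,sd(*p),.004))
print('can foot',onz(B,sd(310,515),0),'tape',onz(A,sc(465,280),0),'tapeB',onz(B,sd(250,335),0))
print('boxcorn',onz(A,sc(70,503),0),onz(A,sc(268,462),0),onz(B,sd(533,455),0),onz(B,sd(752,455),0))
E
```

```text
label [ 0.691 -0.054  0.177] 0.005424382683395429
seal [0.754 0.147 0.178] 0.002144942032949264
strap tip [0.62  0.064 0.193] 0.00200682202977298
strap root [0.684 0.043 0.133] 0.005070981828987815
handleend1 [0.794 0.026 0.152] 0.015276051598907835
cantop [ 0.441 -0.108  0.191] 0.0009639817976505021
gluecap [0.649 0.34  0.187] 0.0031670778625479163
ridgeL [0.831 0.176 0.216] 0.06955677533630918
butt [0.293 0.296 0.059] 0.014265806226311285
noseT1 [0.462 0.297 0.076] 0.02058551496899299
noseT2 [0.48 0.29 0.09] 0.016729355080210208
matA [0.282 0.183 0.004]
matA [0.259 0.429 0.004]
matA [0.552 0.455 0.004]
matA [0.577 0.212 0.004]
matB [0.261 0.42  0.004]
matB [0.555 0.448 0.004]
matB [0.579 0.209 0.004]
matB [0.285 0.177 0.004]
can foot [ 0.438 -0.121  0.   ] tape [0.437 0.129 0.   ] tapeB [ 0.432  0.113 -0.   ]
boxcorn [0.921 0.147 0.   ] [0.74  0.209 0.   ] [ 0.644 -0.113  0.   ] [ 0.83 -0.17  0.  ]
```

View pics/wrist0.png

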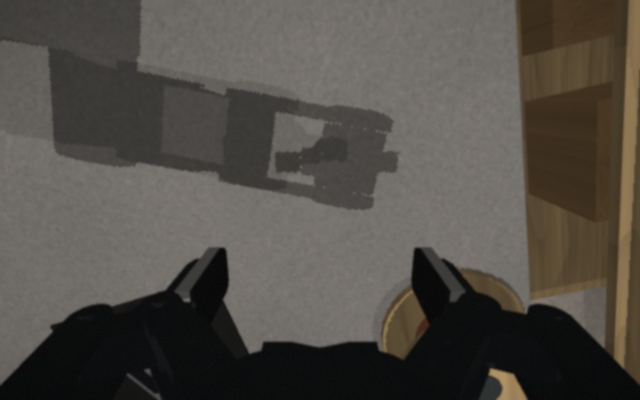

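Box: centre ≈(0.784,0.018), yaw ≈-0.30 (label and seal fit within 3 mm); pin ≈(0.684,0.049,0.132), strap ≈2.3 rad. Wrist view: only counter and shadow. I'll write a row planner, stop over the mat for a close look at the scanner, then do the hasp.

```bash
cat >> h.py <<'E'
YAW=-0.30; C0=np.array([.784,.018]); H=np.array([.684,.049,.132])
O=np.array([-np.cos(YAW),-np.sin(YAW),0]); BY=np.array([-np.sin(YAW),np.cos(YAW),0]); Z=np.array([0,0,1.])
def down(yawy,tilt=0):   # tool y at yaw yawy, pointing down, tilt: tool leans to point away from its x
    y=np.array([np.cos(yawy),np.sin(yawy),0]); z=-Z
    return R.from_matrix(np.c_[np.cross(y,z),y,z])*R.from_rotvec([0,-tilt,0])
def plan(targets,start=None):   # targets: (pos, Rot, mm/row, deg/row)
    s=manip.sense(); p,r=(np.array(s['tcp_pos']),R.from_quat(s['tool_rot'])) if start is None else start
    k=0
    for P,Q,v,w in targets:
        dv=(r.inv()*Q).as_rotvec(degrees=True); n=max(1,int(np.ceil(max(np.linalg.norm(P-p)*1000/v,np.linalg.norm(dv)/w))))
        out=[]
        for i in range(n):
            out.append((np.round(r.inv().apply(P-p)/(n-i)*1000,1).tolist(),np.round((r.inv()*Q).as_rotvec(degrees=True)/(n-i),2).tolist()))
            t,a=out[-1]; p=p+r.apply(t)/1000; r=r*R.from_rotvec(a,degrees=True)
        print('-- seg',n)
        j=0
        while j<n:
            m=j
            while m+1<n and np.allclose(out[m+1][0],out[j][0],atol=.25) and np.allclose(out[m+1][1],out[j][1],atol=.06): m+=1
            print(f'x{m-j+1}',*out[j]); j=m+1
    return p,r
E
python3 - <<'E'
from h import *
plan([(np.array([.33,.40,.30]),down(1.0),35,6)])
E
```

```text
-- seg 9
x1 [-25.6, -17.8, -7.7] [-0.01, -0.0, 2.17]
x1 [-26.2, -16.8, -7.7] [-0.01, -0.0, 2.17]
x1 [-26.9, -15.8, -7.7] [-0.01, -0.0, 2.17]
x1 [-27.4, -14.7, -7.7] [-0.01, -0.0, 2.17]
x1 [-28.0, -13.7, -7.7] [-0.01, 0.0, 2.17]
x1 [-28.5, -12.6, -7.7] [-0.01, 0.0, 2.17]
x1 [-28.9, -11.5, -7.7] [-0.01, 0.0, 2.17]
x1 [-29.4, -10.4, -7.7] [-0.02, 0.0, 2.17]
x1 [-29.7, -9.4, -7.8] [-0.01, 0.0, 2.18]
```

Emit:
send_rows(motion=[{"gripper":0,"travel":[-26,-18,-8],"rotation":[0,0,2.2]},{"gripper":0,"travel":[-26,-17,-8],"rotation":[0,0,2.2]},{"gripper":0,"travel":[-27,-16,-8],"rotation":[0,0,2.2]},{"gripper":0,"travel":[-27,-15,-8],"rotation":[0,0,2.2]},{"gripper":0,"travel":[-28,-14,-8],"rotation":[0,0,2.2]},{"gripper":0,"travel":[-28,-13,-8],"rotation":[0,0,2.2]},{"gripper":0,"travel":[-29,-12,-8],"rotation":[0,0,2.2]},{"gripper":0,"travel":[-29,-10,-8],"rotation":[0,0,2.2]},{"gripper":0,"travel":[-30,-9,-8],"rotation":[0,0,2.2]},{"gripper":0,"travel":[0,0,0],"rotation":[0,0,0]}])

```text
t: 0.98
tcp_pos: [0.3329, 0.3963, 0.3047]
tool_rot: [0.287, 0.958, 0.001, 0.002]
force: [0.6, -0.2, -0.6]
finger_gap: 0.001
```

```bash
python3 - <<'E'
from h import *
import json
c=manip.calibration('wrist'); im=manip.snapshot('wrist'); cv2.imwrite('pics/w1.png',im[:,:,::-1])
json.dump({k:(np.array(v).tolist()) for k,v in c.items()},open('w1.json','w'))
print(manip.sense()['tcp_pos'],manip.sense()['q'])
A=down(np.arctan2(BY[1],BY[0]))
W=lambda o,u:H+O*o/1000+Z*u/1000
B=np.arctan2(BY[1],BY[0])
plan([(W(24,85),down(B),35,6),(W(24,12),down(B),15,6),(W(35,-9),down(B,.175),8,6),(W(30.4,-20.4),down(B,.35),8,5),(W(22,-30),down(B,.52),8,5),(W(11,-36),down(B,.7),6,5)])
E
```

```text
[0.33091763 0.39762995 0.30401761] [ 6.60663101e-01  2.96598693e-01  1.60701040e+00 -3.62657142e-04
  1.23627860e+00 -3.30181856e-01]
-- seg 14
x1 [-33.1, -7.5, 6.2] [0.01, 0.0, -1.15]
x1 [-32.9, -8.2, 6.2] [0.01, 0.0, -1.14]
x1 [-32.8, -8.8, 6.2] [0.0, 0.01, -1.15]
x1 [-32.6, -9.5, 6.2] [0.01, 0.0, -1.14]
x1 [-32.4, -10.1, 6.2] [0.0, 0.01, -1.15]
x1 [-32.2, -10.8, 6.2] [0.01, 0.0, -1.14]
x1 [-31.9, -11.4, 6.3] [0.0, 0.01, -1.15]
x1 [-31.7, -12.0, 6.2] [0.01, 0.0, -1.14]
x1 [-31.5, -12.7, 6.2] [0.0, 0.01, -1.15]
x1 [-31.2, -13.3, 6.3] [0.01, 0.0, -1.14]
x1 [-30.9, -13.9, 6.2] [0.0, 0.01, -1.15]
x1 [-30.7, -14.5, 6.3] [0.01, 0.0, -1.14]
x1 [-30.4, -15.1, 6.2] [0.0, 0.01, -1.15]
x1 [-30.1, -15.7, 6.3] [0.01, 0.0, -1.14]
-- seg 5
x5 [0.0, -0.0, 14.6] [-0.0, 0.0, -0.0]
-- seg 3
x1 [3.7, -0.0, 7.0] [-0.0, -3.34, -0.0]
x1 [4.0, -0.0, 6.8] [-0.0, -3.34, -0.0]
x1 [4.4, -0.0, 6.5] [-0.0, -3.35, -0.0]
-- seg 3
x2 [-0.8, -0.0, 4.0] [-0.0, -3.34, -0.0]
x1 [-0.4, -0.0, 4.1] [-0.0, -3.34, -0.0]
-- seg 2
x1 [-2.3, -0.0, 6.0] [-0.0, -4.87, -0.0]
x1 [-1.8, -0.0, 6.1] [-0.0, -4.87, -0.0]
-- seg 3
x2 [-2.2, -0.0, 3.6] [-0.0, -3.44, -0.0]
x1 [-1.7, -0.0, 3.7] [-0.0, -3.44, -0.0]
```

View pics/w1.png

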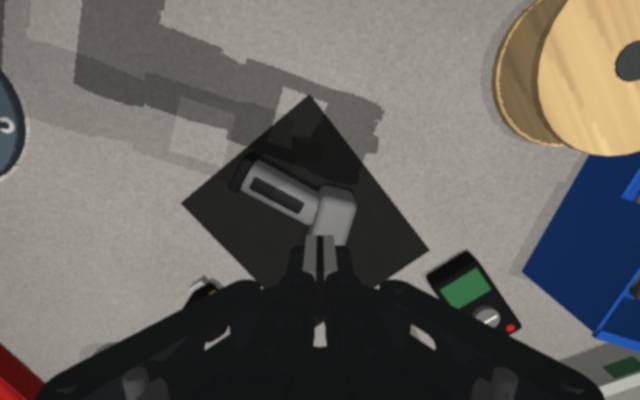

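Wrist view looks back toward the base: scanner handle (242,175)→(320,205), head (340,215), its front hidden by the gripper; I'll re-look from further forward. Now the hasp.

Emit:
send_rows(motion=[{"gripper":0,"travel":[-33,-7.5,6.2],"rotation":[0,0,-1.15]},{"gripper":0,"travel":[-33,-8,6.2],"rotation":[0,0,-1.15]},{"gripper":0,"travel":[-33,-9,6.2],"rotation":[0,0,-1.15]},{"gripper":0,"travel":[-32.6,-9.5,6.2],"rotation":[0,0,-1.15]},{"gripper":0,"travel":[-32.4,-10,6.2],"rotation":[0,0,-1.15]},{"gripper":0,"travel":[-32.2,-11,6.2],"rotation":[0,0,-1.15]},{"gripper":0,"travel":[-32,-11.4,6.2],"rotation":[0,0,-1.15]},{"gripper":0,"travel":[-31.7,-12,6.2],"rotation":[0,0,-1.15]},{"gripper":0,"travel":[-31.5,-12.7,6.2],"rotation":[0,0,-1.15]},{"gripper":0,"travel":[-31.2,-13.3,6.2],"rotation":[0,0,-1.15]},{"gripper":0,"travel":[-31,-14,6.2],"rotation":[0,0,-1.15]},{"gripper":0,"travel":[-30.7,-14.5,6.2],"rotation":[0,0,-1.15]}])

```text
t: 2.03
tcp_pos: [0.6138, 0.1073, 0.2278]
tool_rot: [0.165, 0.986, 0.0, -0.001]
force: [0.0, 0.2, -0.1]
finger_gap: 0.002
```

Emit:
send_rows(motion=[{"gripper":0,"travel":[-30.4,-15,6.2],"rotation":[0,0,-1.15]},{"gripper":0,"travel":[-30,-15.7,6.2],"rotation":[0,0,-1.15]},{"gripper":0,"travel":[0,0,0],"rotation":[0,0,0]},{"gripper":0,"travel":[0,0,0],"rotation":[0,0,0]}])

```text
t: 2.37
tcp_pos: [0.6611, 0.0585, 0.2147]
tool_rot: [0.147, 0.989, 0.0, -0.001]
force: [-0.4, 0.2, 0.2]
finger_gap: -0.002
```

```bash
python3 - <<'E'
from h import *
s=manip.sense();print(s['q'],s['force'])
W=lambda o,u:H+O*o/1000+Z*u/1000
B=np.arctan2(BY[1],BY[0]); print(W(24,85)-s['tcp_pos'], (R.from_quat(s['tool_rot']).inv()*down(B)).as_rotvec())
im=manip.snapshot('side'); cv2.imwrite('pics/s1.png',cv2.resize(im[90:240,290:440,::-1],None,fx=2.6,fy=2.6,interpolation=cv2.INTER_CUBIC))
E
```

```text
[-8.00435054e-02  5.98926152e-01  1.34327033e+00  6.62887056e-04
  1.20198568e+00 -1.35511701e+00] [-0.36735891  0.23688018  0.21923191]
[-2.80261482e-05 -2.41803602e-03  2.32198730e-03] [ 4.38065827e-05 -2.66188158e-03  4.03739851e-03]
```

View pics/s1.png

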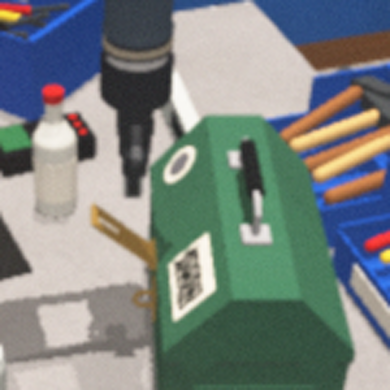

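Closed fingertips (132,190) hang above and inside the strap (95,210)–(153,255); path is clear, so push.

Emit:
send_rows(motion=[{"gripper":0,"travel":[0,-2.5,15],"rotation":[0,0,0]},{"gripper":0,"travel":[0,0,15],"rotation":[0,0,0]},{"gripper":0,"travel":[0,0,15],"rotation":[0,0,0]},{"gripper":0,"travel":[0,0,15],"rotation":[0,0,0]},{"gripper":0,"travel":[0,0,14],"rotation":[0,0,0]},{"gripper":0,"travel":[3.7,0,7],"rotation":[0,-3.3,0]},{"gripper":0,"travel":[4,0,7],"rotation":[0,-3.3,0]},{"gripper":0,"travel":[4.4,0,6.5],"rotation":[0,-3.3,0]},{"gripper":0,"travel":[-0.8,0,4],"rotation":[0,-3.3,0]},{"gripper":0,"travel":[-0.8,0,4],"rotation":[0,-3.3,0]},{"gripper":0,"travel":[-0.4,0,4],"rotation":[0,-3.3,0]}])

```text
t: 3.33
tcp_pos: [0.6526, 0.0608, 0.1107]
tool_rot: [0.143, 0.974, -0.025, 0.171]
force: [-1.1, -0.9, 1.1]
finger_gap: 0.003
```

Emit:
send_rows(motion=[{"gripper":0,"travel":[-2.3,0,6],"rotation":[0,-5,0]},{"gripper":0,"travel":[-1.8,0,6],"rotation":[0,-5,0]},{"gripper":0,"travel":[-2.2,0,3.6],"rotation":[0,-3.4,0]},{"gripper":0,"travel":[-2.2,0,3.6],"rotation":[0,-3.4,0]},{"gripper":0,"travel":[-1.7,0,3.7],"rotation":[0,-3.4,0]},{"gripper":0,"travel":[0,0,0],"rotation":[0,0,0]},{"gripper":0,"travel":[0,0,0],"rotation":[0,0,0]}])

```text
t: 3.92
tcp_pos: [0.6639, 0.0478, 0.1003]
tool_rot: [0.145, 0.949, -0.054, 0.275]
force: [-1.9, 0.7, -0.8]
finger_gap: 0.002
```

```bash
python3 - <<'E'
from h import *
s=manip.sense();p=s['tcp_pos']-H
print('out,up,y',p@O,p[2],p@BY,'q',s['q'],s['force'],'tilt',np.arccos(-R.from_quat(s['tool_rot']).as_matrix()[2,2]))
im=manip.snapshot('side'); cv2.imwrite('pics/s2.png',cv2.resize(im[90:240,290:440,::-1],None,fx=2.6,fy=2.6,interpolation=cv2.INTER_CUBIC))
E
```

```text
out,up,y 0.01887760655079028 -0.03167730872299246 -0.007082411975982801 q [-0.01744644  0.6773387   1.82155308 -1.05804008  0.20098057 -0.28544529] [-1.85233882  0.66156159 -0.78771839] tilt 0.5678385095257772
```

View pics/s2.png

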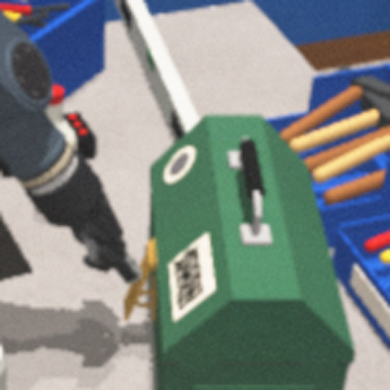

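Strap is most of the way down, fingertips at (130,270). The wrist is near a singularity (q5=0.2), so finish with slow pure translations.

```bash
python3 - <<'E'
from h import *
s=manip.sense(); r=R.from_quat(s['tool_rot'])
W=lambda o,u:H+O*o/1000+Z*u/1000
plan([(W(15,-36),r,2,6),(W(7,-37),r,2,5)])
E
```

```text
-- seg 5
x5 [-0.1, 1.5, 1.1] [0.0, 0.0, 0.0]
-- seg 5
x5 [-1.2, 0.0, 1.0] [0.0, 0.0, 0.0]
```

Emit:
send_rows(motion=[{"gripper":0,"travel":[-0.1,1.5,1.1],"rotation":[0,0,0]},{"gripper":0,"travel":[-0.1,1.5,1.1],"rotation":[0,0,0]},{"gripper":0,"travel":[-0.1,1.5,1.1],"rotation":[0,0,0]},{"gripper":0,"travel":[-0.1,1.5,1.1],"rotation":[0,0,0]},{"gripper":0,"travel":[-0.1,1,1],"rotation":[0,0,0]},{"gripper":0,"travel":[-1.2,0,1],"rotation":[0,0,0]},{"gripper":0,"travel":[-1.2,0,1],"rotation":[0,0,0]},{"gripper":0,"travel":[-1.2,0,1],"rotation":[0,0,0]},{"gripper":0,"travel":[-1.2,0,1],"rotation":[0,0,0]},{"gripper":0,"travel":[-1.2,0,1],"rotation":[0,0,0]},{"gripper":0,"travel":[0,0,0],"rotation":[0,0,0]}])

```text
t: 4.88
tcp_pos: [0.6738, 0.0505, 0.0942]
tool_rot: [0.145, 0.949, -0.055, 0.273]
force: [-14.8, 5.8, 9.1]
finger_gap: -0.0
```

```bash
cat > st.py <<'E'
from h import *
s=manip.sense();p=s['tcp_pos']-H
print('out,up,y',p@O,p[2],p@BY,'q',np.round(s['q'],2),np.round(s['force'],1),'tilt',np.arccos(-R.from_quat(s['tool_rot']).as_matrix()[2,2]))
E
python3 st.py
```

```text
out,up,y 0.010174612229517125 -0.037834636424573256 -0.0016181151301569185 q [-0.01  0.7   1.8  -1.02  0.21 -0.32] [-14.8   5.8   9.1] tilt 0.5646466985861209
```

Emit:
send_rows(motion=[{"gripper":0,"travel":[-1,0,1],"rotation":[0,0,0]},{"gripper":0,"travel":[0,0,0],"rotation":[0,0,0]},{"gripper":0,"travel":[5,0,-5],"rotation":[0,0,0]},{"gripper":0,"travel":[10,0,-15],"rotation":[0,0,0]},{"gripper":0,"travel":[5,0,-20],"rotation":[0,0,0]},{"gripper":0,"travel":[0,0,-25],"rotation":[0,0,0]},{"gripper":0,"travel":[0,0,-25],"rotation":[0,0,0]},{"gripper":0,"travel":[0,0,-25],"rotation":[0,0,0]},{"gripper":0,"travel":[0,0,-25],"rotation":[0,0,0]},{"gripper":0,"travel":[0,0,0],"rotation":[0,0,0]}])

```text
t: 5.72
tcp_pos: [0.5928, 0.0805, 0.2061]
tool_rot: [0.145, 0.948, -0.054, 0.279]
force: [0.3, -0.1, 0.6]
finger_gap: -0.002
```

```bash
python3 st.py; python3 - <<'E'
from h import *
im=manip.snapshot('side'); cv2.imwrite('pics/s3.png',cv2.resize(im[140:230,310:400,::-1],None,fx=5,fy=5,interpolation=cv2.INTER_CUBIC))
s=manip.sense(); p=s['tcp_pos']; print(p)
plan([(p+[-.03,.02,.06],down(1.27),25,6),(np.array([.575,.30,.33]),down(.9),32,6)])
E
```

```text
out,up,y 0.09644620529155104 0.07413079914901743 0.0031356170594498897 q [ 0.05  0.43  1.91 -0.69  0.34 -0.61] [ 0.3 -0.1  0.6] tilt 0.5761898565909873
[0.59335236 0.08001186 0.20466419]
-- seg 6
x1 [-0.6, 1.4, -11.6] [-0.22, 5.49, -0.04]
x1 [0.5, 1.5, -11.6] [-0.22, 5.49, -0.03]
x1 [1.6, 1.5, -11.4] [-0.22, 5.49, -0.04]
x1 [2.7, 1.6, -11.2] [-0.23, 5.49, -0.03]
x1 [3.8, 1.6, -10.9] [-0.22, 5.48, -0.04]
x1 [4.7, 1.7, -10.6] [-0.23, 5.49, -0.03]
-- seg 7
x1 [6.9, 27.8, -9.3] [0.0, -0.0, 3.03]
x1 [8.3, 27.4, -9.3] [0.0, -0.0, 3.03]
x1 [9.8, 26.9, -9.3] [0.0, -0.0, 3.03]
x1 [11.2, 26.3, -9.3] [0.0, -0.0, 3.03]
x1 [12.6, 25.7, -9.4] [0.0, -0.0, 3.03]
x1 [13.9, 25.0, -9.3] [0.0, -0.0, 3.02]
x1 [15.1, 24.3, -9.4] [0.0, -0.0, 3.03]
```

View pics/s3.png

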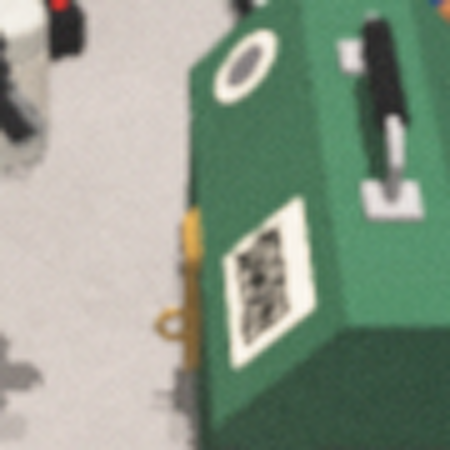

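The strap (193,290) lies flat on the front with the staple through it. Now go forward of the mat to look at the scanner (9 pictures used).

Emit:
send_rows(motion=[{"gripper":85,"travel":[-0.6,1.5,-12],"rotation":[-0.2,5.5,0]},{"gripper":85,"travel":[0.5,1.5,-12],"rotation":[-0.2,5.5,0]},{"gripper":85,"travel":[1.6,1.5,-11],"rotation":[-0.2,5.5,0]},{"gripper":85,"travel":[2.7,1.5,-11],"rotation":[-0.2,5.5,0]},{"gripper":85,"travel":[3.8,1.5,-11],"rotation":[-0.2,5.5,0]},{"gripper":85,"travel":[4.7,1.5,-11],"rotation":[-0.2,5.5,0]}])

```text
t: 6.27
tcp_pos: [0.5642, 0.0947, 0.256]
tool_rot: [0.157, 0.987, -0.011, 0.02]
force: [-1.2, 0.1, -1.1]
finger_gap: 0.849
```

Emit:
send_rows(motion=[{"gripper":85,"travel":[7,28,-9],"rotation":[0,0,3]},{"gripper":85,"travel":[8,27,-9],"rotation":[0,0,3]},{"gripper":85,"travel":[10,27,-9],"rotation":[0,0,3]},{"gripper":85,"travel":[11,26,-9],"rotation":[0,0,3]},{"gripper":85,"travel":[13,26,-9],"rotation":[0,0,3]},{"gripper":85,"travel":[14,25,-9],"rotation":[0,0,3]},{"gripper":85,"travel":[15,24,-9],"rotation":[0,0,3]},{"gripper":85,"travel":[0,0,0],"rotation":[0,0,0]},{"gripper":85,"travel":[0,0,0],"rotation":[0,0,0]}])

```text
t: 7.02
tcp_pos: [0.5756, 0.2975, 0.3125]
tool_rot: [0.333, 0.943, -0.007, 0.024]
force: [-0.4, -0.5, -0.8]
finger_gap: 0.996
```

```bash
python3 st.py; python3 - <<'E'
from h import *
import json
c=manip.calibration('wrist'); im=manip.snapshot('wrist'); cv2.imwrite('pics/w2raw.png',im[:,:,::-1])
json.dump({k:(np.array(v).tolist()) for k,v in c.items()},open('w2.json','w'))
u=project(c,[.42,.32,.05]).astype(int); print(u,manip.sense()['tcp_pos'])
x0=int(np.clip(u[0]-100,0,440));y0=int(np.clip(u[1]-75,0,250)); print(x0,y0)
g=cv2.convertScaleAbs(im[y0:y0+150,x0:x0+200,::-1],alpha=1.6,beta=10)
cv2.imwrite('pics/w2.png',cv2.resize(g,None,fx=4,fy=4,interpolation=cv2.INTER_CUBIC))
E
```

```text
out,up,y 0.17702276020645913 0.18049013985605405 0.20537120823939733 q [ 0.32  0.48  1.29 -0.04  1.35 -0.56] [-0.4 -0.5 -0.8] tilt 0.049943108633226964
[250  32] [0.57517367 0.29626549 0.31210951]
150 0
```

View pics/w2.png

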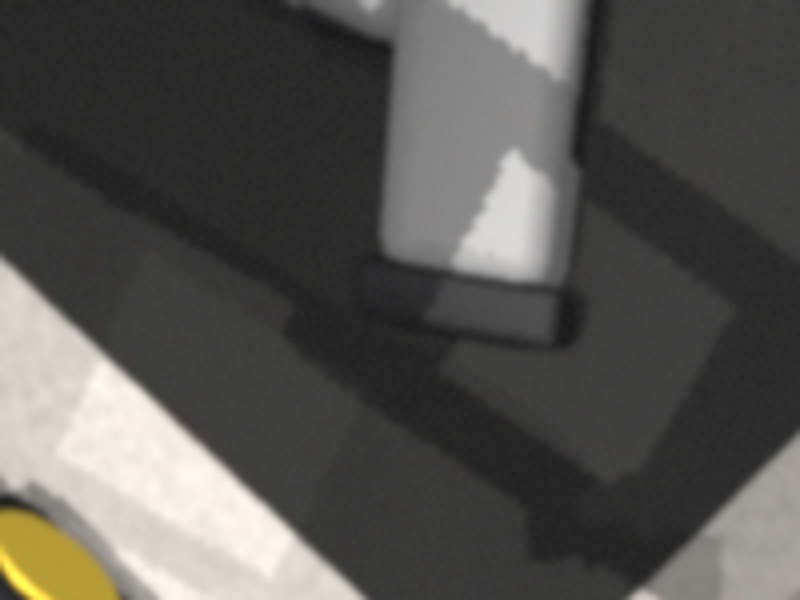

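Hood top front edge runs (358,310)–(558,345), rear (368,260)–(575,290); head sides run (380,240)→(392,60) on the left and about (562,275)→(582,60) on the right.

```bash
python3 - <<'E'
from h import *
import json
c=json.load(open('w2.json')); w=lambda x,y:((x+.5)/4+149.5,(y+.5)/4-.5)
P={k:onz(c,w(*v),.070)[:2] for k,v in dict(fl=(358,310),fr=(556,345),rl=(368,260),rr=(575,290),l1=(380,240),l2=(392,60),r1=(562,275),r2=(582,60)).items()}
for k,v in P.items(): print(k,v.round(4))
print('wf',np.linalg.norm(P['fl']-P['fr']),'head w',np.linalg.norm(P['l1']-P['r1']))
a=lambda v:np.degrees(np.arctan2(v[1],v[0]))
print('yaw from front',a(P['fl']-P['fr'])+90,a(P['rl']-P['rr'])+90,'sides',a(P['l1']-P['l2']),a(P['r1']-P['r2']))
c1=json.load(open('w1.json'))
print('butt w1',onz(c1,(242,175),.045),'rear',onz(c1,(340,189),.07))
E
```

```text
fl [0.4502 0.2803]
fr [0.4929 0.3183]
rl [0.4423 0.2917]
rr [0.4851 0.3321]
l1 [0.4407 0.2979]
l2 [0.4101 0.3312]
r1 [0.4798 0.3318]
r2 [0.4423 0.3711]
wf 0.057211103616195705 head w 0.05178440517329771
yaw from front -48.38518315136278 -46.567722213778495 sides -47.51525053193937 -46.35555155403214
butt w1 [0.29493257 0.29842083 0.045     ] rear [0.37564583 0.39895054 0.07      ]
```

```bash
cat >> h.py <<'E'
SY=np.radians(-47.3); S0=np.array([.4215,.355]); SX=np.array([np.cos(SY),np.sin(SY)])
E
python3 - <<'E'
from h import *
g=np.r_[S0+.026*SX,0]; print(g)
plan([(g+[0,0,.14],down(SY+np.pi/2),30,6),(g+[0,0,.02],down(SY+np.pi/2),20,6)])
E
```

```text
[0.43913215 0.33589222 0.        ]
-- seg 8
x1 [17.4, -6.9, 20.7] [0.03, 0.35, 1.04]
x2 [17.1, -7.2, 20.8] [0.03, 0.35, 1.04]
x1 [16.6, -7.7, 21.0] [0.03, 0.35, 1.04]
x1 [16.3, -8.0, 21.1] [0.03, 0.35, 1.04]
x1 [16.0, -8.3, 21.2] [0.03, 0.35, 1.05]
x1 [15.8, -8.6, 21.3] [0.03, 0.36, 1.04]
x1 [15.5, -8.9, 21.4] [0.04, 0.35, 1.05]
-- seg 7
x7 [-0.0, -0.0, 17.1] [-0.0, 0.0, -0.0]
```

Emit:
send_rows(motion=[{"gripper":85,"travel":[17.3,-7,20.8],"rotation":[0,0.35,1.05]},{"gripper":85,"travel":[17,-7.2,20.8],"rotation":[0,0.35,1.05]},{"gripper":85,"travel":[17,-7.2,21],"rotation":[0,0.35,1.05]},{"gripper":85,"travel":[16.6,-7.7,21],"rotation":[0,0.35,1.05]},{"gripper":85,"travel":[16.3,-8,21],"rotation":[0,0.35,1.05]},{"gripper":85,"travel":[16,-8.3,21],"rotation":[0,0.35,1.05]},{"gripper":85,"travel":[15.8,-8.6,21.3],"rotation":[0,0.35,1.05]},{"gripper":85,"travel":[15.5,-8.9,21.4],"rotation":[0,0.35,1.05]},{"gripper":85,"travel":[0,0,0],"rotation":[0,0,0]},{"gripper":85,"travel":[0,0,0],"rotation":[0,0,0]}])

```text
t: 7.9
tcp_pos: [0.4386, 0.3354, 0.1402]
tool_rot: [0.402, 0.916, 0.001, 0.0]
force: [0.8, -0.1, -0.0]
finger_gap: 0.998
```

```bash
python3 - <<'E'
from h import *
g=np.r_[S0+.026*SX,0]
plan([(g+[0,0,.02],down(SY+np.pi/2),15,6)])
E
```

```text
-- seg 9
x9 [-0.0, 0.1, 13.4] [0.02, -0.01, -0.01]
```

Emit:
send_rows(motion=[{"gripper":85,"travel":[0,0,13.4],"rotation":[0,0,0]},{"gripper":85,"travel":[0,0,13.4],"rotation":[0,0,0]},{"gripper":85,"travel":[0,0,13.4],"rotation":[0,0,0]},{"gripper":85,"travel":[0,0,13.4],"rotation":[0,0,0]},{"gripper":85,"travel":[0,0,13.4],"rotation":[0,0,0]},{"gripper":85,"travel":[0,0,13.4],"rotation":[0,0,0]},{"gripper":85,"travel":[0,0,13.4],"rotation":[0,0,0]},{"gripper":85,"travel":[0,0,13.4],"rotation":[0,0,0]},{"gripper":85,"travel":[0,0,12.5],"rotation":[0,0,0]},{"gripper":85,"travel":[0,0,0],"rotation":[0,0,0]}])

```text
t: 8.73
tcp_pos: [0.4419, 0.3367, 0.021]
tool_rot: [0.402, 0.915, 0.003, 0.001]
force: [-0.2, 0.2, -0.4]
finger_gap: 0.996
```

Emit:
send_rows(newtons=50, motion=[{"gripper":60,"travel":[0,0,0],"rotation":[0,0,0]},{"gripper":52,"travel":[0,0,0],"rotation":[0,0,0]},{"gripper":46,"travel":[0,0,0],"rotation":[0,0,0]},{"gripper":40,"travel":[0,0,0],"rotation":[0,0,0]},{"gripper":35,"travel":[0,0,0],"rotation":[0,0,0]},{"gripper":30,"travel":[0,0,0],"rotation":[0,0,0]},{"gripper":30,"travel":[0,0,0],"rotation":[0,0,0]}])

```text
t: 9.32
tcp_pos: [0.4408, 0.3375, 0.0231]
tool_rot: [0.402, 0.916, 0.004, 0.002]
force: [1.1, -2.9, 7.1]
finger_gap: 0.579
```

```bash
python3 st.py; python3 - <<'E'
from h import *
s=manip.sense(); print(s['tcp_pos'],s['finger_gap']*85.4)
E
```

```text
out,up,y 0.3175557700894316 -0.1088539469898988 0.20377161847596778 q [ 0.45  0.75  1.76  0.    0.62 -0.3 ] [ 1.1 -2.9  7.1] tilt 0.008506485116051931
[0.44084602 0.33751461 0.02314605] 49.480953799166564
```

```bash
cat >> h.py <<'E'
L=np.array([.691,-.055,.178]); NZ=.75*O+.661*Z; BYA=np.arctan2(BY[1],BY[0]); NT=np.array([-.050,0,-.014])
RS=down(BYA,-.722)
def scanpose(d): return L+NZ*d-RS.apply(NT)
E
python3 - <<'E'
from h import *
s=manip.sense(); p=s['tcp_pos']; r=R.from_quat(s['tool_rot'])
print(scanpose(.18),scanpose(.10),RS.as_matrix().round(2).tolist())
plan([(p+[0,0,.02],r,5,5),(p+[0,0,.28],r,22,5),(scanpose(.18),RS,20,4.2)])
E
```

```text
[ 0.51734209 -0.00128131  0.31951755] [ 0.57466228 -0.01901253  0.26663755] [[-0.72, 0.3, -0.63], [0.22, 0.96, 0.2], [0.66, 0.0, -0.75]]
-- seg 5
x5 [-0.0, 0.0, -4.0] [0.0, 0.0, 0.0]
-- seg 12
x12 [-0.0, 0.2, -21.7] [0.0, 0.0, 0.0]
-- seg 18
x1 [-16.7, -9.6, -1.0] [0.63, 2.25, -1.59]
x1 [-16.4, -10.1, -1.5] [0.63, 2.25, -1.59]
x1 [-16.0, -10.6, -2.0] [0.63, 2.25, -1.59]
x1 [-15.7, -11.0, -2.6] [0.63, 2.25, -1.59]
x1 [-15.2, -11.5, -3.0] [0.63, 2.25, -1.6]
x1 [-14.8, -11.9, -3.5] [0.63, 2.25, -1.59]
x1 [-14.3, -12.4, -3.9] [0.63, 2.25, -1.6]
x1 [-13.8, -12.8, -4.4] [0.63, 2.25, -1.59]
x1 [-13.2, -13.2, -4.7] [0.63, 2.25, -1.6]
x1 [-12.7, -13.7, -5.1] [0.63, 2.26, -1.59]
x1 [-12.1, -14.1, -5.4] [0.63, 2.25, -1.6]
x1 [-11.5, -14.4, -5.7] [0.63, 2.26, -1.59]
x1 [-10.8, -14.8, -6.0] [0.63, 2.25, -1.6]
x1 [-10.2, -15.2, -6.3] [0.63, 2.26, -1.59]
x1 [-9.5, -15.5, -6.5] [0.63, 2.25, -1.6]
x1 [-8.8, -15.9, -6.7] [0.63, 2.26, -1.59]
x1 [-8.0, -16.2, -6.8] [0.63, 2.25, -1.6]
x1 [-7.4, -16.4, -7.0] [0.63, 2.26, -1.59]
```

Emit:
send_rows(motion=[{"gripper":30,"travel":[0,0,-4],"rotation":[0,0,0]},{"gripper":30,"travel":[0,0,-4],"rotation":[0,0,0]},{"gripper":30,"travel":[0,0,-4],"rotation":[0,0,0]},{"gripper":30,"travel":[0,0,-4],"rotation":[0,0,0]},{"gripper":30,"travel":[0,0,-4],"rotation":[0,0,0]},{"gripper":30,"travel":[0,0,0],"rotation":[0,0,0]}])

```text
t: 9.82
tcp_pos: [0.44, 0.3377, 0.0425]
tool_rot: [0.402, 0.916, 0.004, 0.001]
force: [-0.2, 0.6, -3.2]
finger_gap: 0.577
```

Emit:
send_rows(motion=[{"gripper":30,"travel":[0,0,-12],"rotation":[0,0,0]},{"gripper":30,"travel":[0,0,-22],"rotation":[0,0,0]},{"gripper":30,"travel":[0,0,-22],"rotation":[0,0,0]},{"gripper":30,"travel":[0,0,-22],"rotation":[0,0,0]},{"gripper":30,"travel":[0,0,-22],"rotation":[0,0,0]},{"gripper":30,"travel":[0,0,-22],"rotation":[0,0,0]},{"gripper":30,"travel":[0,0,-22],"rotation":[0,0,0]},{"gripper":30,"travel":[0,0,-22],"rotation":[0,0,0]},{"gripper":30,"travel":[0,0,-22],"rotation":[0,0,0]},{"gripper":30,"travel":[0,0,-22],"rotation":[0,0,0]},{"gripper":30,"travel":[0,0,-22],"rotation":[0,0,0]},{"gripper":30,"travel":[0,0,-22],"rotation":[0,0,0]}])

```text
t: 10.82
tcp_pos: [0.4376, 0.3357, 0.2972]
tool_rot: [0.402, 0.916, 0.003, 0.001]
force: [1.1, 0.4, -3.4]
finger_gap: 0.579
```

Emit:
send_rows(motion=[{"gripper":30,"travel":[-16.7,-9.6,-1],"rotation":[0.6,2.3,-1.6]},{"gripper":30,"travel":[-16.4,-10,-1.5],"rotation":[0.6,2.3,-1.6]},{"gripper":30,"travel":[-16,-10.6,-2],"rotation":[0.6,2.3,-1.6]},{"gripper":30,"travel":[-15.7,-11,-2.6],"rotation":[0.6,2.3,-1.6]},{"gripper":30,"travel":[-15.2,-11.5,-3],"rotation":[0.6,2.3,-1.6]},{"gripper":30,"travel":[-14.8,-12,-3.5],"rotation":[0.6,2.3,-1.6]},{"gripper":30,"travel":[-14.3,-12.4,-4],"rotation":[0.6,2.3,-1.6]},{"gripper":30,"travel":[-13.8,-12.8,-4.4],"rotation":[0.6,2.3,-1.6]},{"gripper":30,"travel":[-13.2,-13.2,-4.7],"rotation":[0.6,2.3,-1.6]},{"gripper":30,"travel":[-12.7,-13.7,-5],"rotation":[0.6,2.3,-1.6]}])

```text
t: 11.65
tcp_pos: [0.4809, 0.1468, 0.3046]
tool_rot: [0.262, 0.943, 0.035, -0.202]
force: [0.0, 0.4, -3.1]
finger_gap: 0.58
```

```bash
python3 st.py; python3 - <<'E'
from h import *
s=manip.sense(); print(s['tcp_pos'],s['finger_gap']*85.4)
plan([(scanpose(.18),RS,20,4.2)])
E
```

```text
out,up,y 0.22292475926335625 0.1725515392829552 0.03340517501722104 q [-0.03  0.44  1.45  0.16  1.63 -1.08] [ 0.   0.4 -3.1] tilt 0.41269258449028895
[0.48090375 0.14679195 0.30455154] 49.52584363762064
-- seg 8
x1 [-11.7, -13.7, -6.6] [0.67, 2.18, -1.56]
x1 [-11.0, -14.1, -6.8] [0.67, 2.19, -1.56]
x1 [-10.4, -14.4, -7.1] [0.66, 2.18, -1.56]
x1 [-9.7, -14.8, -7.3] [0.67, 2.19, -1.57]
x1 [-9.1, -15.2, -7.5] [0.66, 2.18, -1.56]
x1 [-8.3, -15.5, -7.6] [0.67, 2.19, -1.57]
x1 [-7.6, -15.7, -7.7] [0.66, 2.18, -1.56]
x1 [-6.9, -16.1, -7.8] [0.67, 2.19, -1.57]
```

Emit:
send_rows(motion=[{"gripper":30,"travel":[-11.7,-13.7,-6.6],"rotation":[0.7,2.2,-1.6]},{"gripper":30,"travel":[-11,-14,-6.8],"rotation":[0.7,2.2,-1.6]},{"gripper":30,"travel":[-10.4,-14.4,-7],"rotation":[0.7,2.2,-1.6]},{"gripper":30,"travel":[-9.7,-14.8,-7.3],"rotation":[0.7,2.2,-1.6]},{"gripper":30,"travel":[-9,-15.2,-7.5],"rotation":[0.6,2.2,-1.6]},{"gripper":30,"travel":[-8.3,-15.5,-7.6],"rotation":[0.6,2.2,-1.6]},{"gripper":30,"travel":[-7.6,-15.7,-7.7],"rotation":[0.6,2.2,-1.5]},{"gripper":30,"travel":[-7,-16,-7.8],"rotation":[0.6,2.2,-1.5]},{"gripper":30,"travel":[0,0,0],"rotation":[0,0,0]},{"gripper":30,"travel":[0,0,0],"rotation":[0,0,0]}])

```text
t: 12.48
tcp_pos: [0.518, -0.0007, 0.3183]
tool_rot: [0.141, 0.925, 0.054, -0.349]
force: [0.3, 0.2, -3.2]
finger_gap: 0.58
```

```bash
python3 st.py; python3 - <<'E'
from h import *
s=manip.sense(); print(s['tcp_pos'],s['finger_gap']*85.4)
plan([(scanpose(.10),RS,12,4)])
im=manip.snapshot('side'); im2=manip.snapshot('scene')
f=lambda a:cv2.resize(a,(395,520),interpolation=cv2.INTER_CUBIC)
cv2.imwrite('pics/p1.png',np.hstack([f(im[90:290,250:402,::-1]),f(im2[120:320,210:362,::-1])]))
E
```

```text
out,up,y 0.14387022330656807 0.1863027651152681 -0.09651447109925293 q [-0.24  0.63  1.19  0.05  2.04 -1.5 ] [ 0.3  0.2 -3.2] tilt 0.7227458626033718
[ 0.51803355 -0.00068724  0.31830277] 49.49998248538605
-- seg 7
x7 [-11.3, -0.1, -0.1] [0.03, -0.01, -0.01]
```

View pics/p1.png

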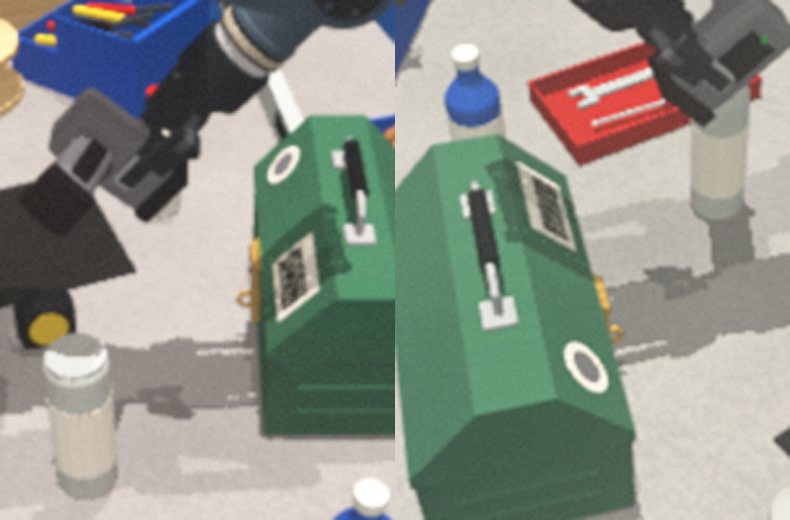

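Both views show the scanner (side (110,155), scene (740,50)) aimed down-slope at the label (296,278)/(547,205), handle clear above the can, and the strap still closed. Move in and hold.

Emit:
send_rows(motion=[{"gripper":30,"travel":[-11.3,0,0],"rotation":[0,0,0]},{"gripper":30,"travel":[-11.3,0,0],"rotation":[0,0,0]},{"gripper":30,"travel":[-11.3,0,0],"rotation":[0,0,0]},{"gripper":30,"travel":[-11.3,0,0],"rotation":[0,0,0]},{"gripper":30,"travel":[-11.3,0,0],"rotation":[0,0,0]},{"gripper":30,"travel":[-11.3,0,0],"rotation":[0,0,0]},{"gripper":30,"travel":[-11.3,0,0],"rotation":[0,0,0]},{"gripper":30,"travel":[0,0,0],"rotation":[0,0,0]},{"gripper":30,"travel":[0,0,0],"rotation":[0,0,0]}])

```text
t: 13.33
tcp_pos: [0.5744, -0.0176, 0.2655]
tool_rot: [0.14, 0.924, 0.054, -0.351]
force: [-0.6, 0.6, -2.4]
finger_gap: 0.58
```

```bash
python3 - <<'E'
from h import *
s=manip.sense(); r=R.from_quat(s['tool_rot']); n=s['tcp_pos']+r.apply(NT)
A=manip.calibration('scene');B=manip.calibration('side')
def lab(name,c):
    im=manip.snapshot(name).astype(int); p=project(c,L); x,y=p.astype(int)
    sub=im[y-26:y+26,x-22:x+22]; m=((sub[...,1]-sub[...,0]<12)).astype(np.uint8)   # not green
    m=cv2.morphologyEx(m,cv2.MORPH_OPEN,np.ones((3,3),np.uint8)); k,lb,st,ce=cv2.connectedComponentsWithStats(m)
    i=lb[26,22]; print(name,p,st[i],ce[i]+[x-22,y-26]); return ce[i]+[x-22,y-26]
a=lab('scene',A);b=lab('side',B); print(tri(A,a,B,b))
v=r.inv().apply(L-n); print('label in nose frame (beam,y,z)',-v[0],v[1],-v[2],'ang',np.arccos(r.apply([1,0,0])@NZ))
E
```

```text
scene [267.29846611 198.15596977] [ 12  11  22  32 372] [267.4327957  198.72311828]
side [362.77499709 196.270447  ] [ 15  11  18  32 400] [363.2525 196.4   ]
(array([ 0.69191509, -0.05433856,  0.17681578]), np.float64(0.0015609960101690315))
label in nose frame (beam,y,z) 0.09967379824979777 -0.001176111367978823 0.0018219436346788172 ang 0.024254532295196602
```

Emit:
send_rows(motion=[{"gripper":30,"travel":[0,0,0],"rotation":[0,0,0]},{"gripper":30,"travel":[0,0,0],"rotation":[0,0,0]},{"gripper":30,"travel":[0,0,0],"rotation":[0,0,0]},{"gripper":30,"travel":[0,0,0],"rotation":[0,0,0]},{"gripper":30,"travel":[0,0,0],"rotation":[0,0,0]},{"gripper":30,"travel":[0,0,0],"rotation":[0,0,0]},{"gripper":30,"travel":[0,0,0],"rotation":[0,0,0]},{"gripper":30,"travel":[0,0,0],"rotation":[0,0,0]},{"gripper":30,"travel":[0,0,0],"rotation":[0,0,0]},{"gripper":30,"travel":[0,0,0],"rotation":[0,0,0]},{"gripper":30,"travel":[0,0,0],"rotation":[0,0,0]},{"gripper":30,"travel":[0,0,0],"rotation":[0,0,0]}])

```text
t: 14.43
tcp_pos: [0.5743, -0.0174, 0.2664]
tool_rot: [0.14, 0.925, 0.054, -0.35]
force: [0.3, 0.1, -4.1]
finger_gap: 0.578
```

Emit:
send_rows(motion=[{"gripper":30,"travel":[0,0,0],"rotation":[0,0,0]},{"gripper":30,"travel":[0,0,0],"rotation":[0,0,0]},{"gripper":30,"travel":[0,0,0],"rotation":[0,0,0]},{"gripper":30,"travel":[0,0,0],"rotation":[0,0,0]},{"gripper":30,"travel":[0,0,0],"rotation":[0,0,0]},{"gripper":30,"travel":[0,0,0],"rotation":[0,0,0]},{"gripper":30,"travel":[0,0,0],"rotation":[0,0,0]},{"gripper":30,"travel":[0,0,0],"rotation":[0,0,0]},{"gripper":30,"travel":[0,0,0],"rotation":[0,0,0]},{"gripper":30,"travel":[0,0,0],"rotation":[0,0,0]},{"gripper":30,"travel":[0,0,0],"rotation":[0,0,0]},{"gripper":30,"travel":[0,0,0],"rotation":[0,0,0]}])

```text
t: 15.43
tcp_pos: [0.5742, -0.0174, 0.2664]
tool_rot: [0.14, 0.925, 0.054, -0.35]
force: [0.2, -1.1, -3.4]
finger_gap: 0.582
```

Emit:
send_rows(motion=[{"gripper":30,"travel":[0,0,0],"rotation":[0,0,0]},{"gripper":30,"travel":[0,0,0],"rotation":[0,0,0]},{"gripper":30,"travel":[0,0,0],"rotation":[0,0,0]},{"gripper":30,"travel":[0,0,0],"rotation":[0,0,0]},{"gripper":30,"travel":[0,0,0],"rotation":[0,0,0]},{"gripper":30,"travel":[5,0,0],"rotation":[0,0,0]},{"gripper":30,"travel":[12,0,0],"rotation":[0,0,0]},{"gripper":30,"travel":[15,0,0],"rotation":[0,0,0]},{"gripper":30,"travel":[15,0,0],"rotation":[0,0,0]},{"gripper":30,"travel":[15,0,0],"rotation":[0,0,0]},{"gripper":30,"travel":[15,0,0],"rotation":[0,0,0]},{"gripper":30,"travel":[3,0,0],"rotation":[0,0,0]}])

```text
t: 16.43
tcp_pos: [0.5153, 0.0011, 0.3224]
tool_rot: [0.14, 0.925, 0.054, -0.349]
force: [0.7, 0.8, -2.1]
finger_gap: 0.579
```

```bash
python3 - <<'E'
from h import *
s=manip.sense(); print(s['tcp_pos'])
plan([(np.array([.450,.337,.25]),down(SY+np.pi/2),20,4.2)])
E
```

```text
[0.51534218 0.00109191 0.32237362]
-- seg 18
x1 [4.1, 16.7, 9.0] [-0.6, -2.25, 1.6]
x1 [4.9, 16.5, 9.0] [-0.6, -2.25, 1.6]
x1 [5.7, 16.3, 8.9] [-0.6, -2.25, 1.6]
x1 [6.5, 16.0, 8.9] [-0.6, -2.25, 1.6]
x1 [7.3, 15.7, 8.8] [-0.6, -2.24, 1.6]
x1 [8.1, 15.4, 8.6] [-0.6, -2.25, 1.6]
x1 [8.8, 15.1, 8.5] [-0.6, -2.24, 1.6]
x1 [9.6, 14.8, 8.3] [-0.6, -2.25, 1.6]
x1 [10.3, 14.4, 8.0] [-0.6, -2.25, 1.6]
x1 [11.0, 14.0, 7.7] [-0.6, -2.24, 1.6]
x1 [11.7, 13.6, 7.5] [-0.59, -2.25, 1.6]
x1 [12.3, 13.2, 7.1] [-0.6, -2.24, 1.6]
x1 [13.0, 12.8, 6.8] [-0.59, -2.25, 1.6]
x1 [13.6, 12.4, 6.4] [-0.6, -2.24, 1.59]
x1 [14.2, 11.9, 5.9] [-0.59, -2.25, 1.6]
x1 [14.7, 11.4, 5.5] [-0.6, -2.24, 1.59]
x1 [15.2, 11.0, 5.0] [-0.59, -2.25, 1.6]
x1 [15.7, 10.5, 4.6] [-0.6, -2.24, 1.59]
```

Emit:
send_rows(motion=[{"gripper":30,"travel":[4,16.7,9],"rotation":[-0.6,-2.25,1.6]},{"gripper":30,"travel":[5,16.5,9],"rotation":[-0.6,-2.25,1.6]},{"gripper":30,"travel":[5.7,16.3,9],"rotation":[-0.6,-2.25,1.6]},{"gripper":30,"travel":[6.5,16,9],"rotation":[-0.6,-2.25,1.6]},{"gripper":30,"travel":[7.3,15.7,8.8],"rotation":[-0.6,-2.25,1.6]},{"gripper":30,"travel":[8,15.4,8.6],"rotation":[-0.6,-2.25,1.6]},{"gripper":30,"travel":[8.8,15,8.5],"rotation":[-0.6,-2.25,1.6]},{"gripper":30,"travel":[9.6,14.8,8.3],"rotation":[-0.6,-2.25,1.6]},{"gripper":30,"travel":[10.3,14.4,8],"rotation":[-0.6,-2.25,1.6]},{"gripper":30,"travel":[11,14,7.7],"rotation":[-0.6,-2.25,1.6]},{"gripper":30,"travel":[11.7,13.6,7.5],"rotation":[-0.6,-2.25,1.6]},{"gripper":30,"travel":[12.3,13.2,7],"rotation":[-0.6,-2.25,1.6]}])

```text
t: 17.43
tcp_pos: [0.4725, 0.2246, 0.2713]
tool_rot: [0.322, 0.939, 0.018, -0.119]
force: [0.4, -0.8, -2.0]
finger_gap: 0.578
```

Emit:
send_rows(motion=[{"gripper":30,"travel":[13,12.8,6.8],"rotation":[-0.6,-2.25,1.6]},{"gripper":30,"travel":[13.6,12.4,6.4],"rotation":[-0.6,-2.25,1.6]},{"gripper":30,"travel":[14.2,12,6],"rotation":[-0.6,-2.25,1.6]},{"gripper":30,"travel":[14.7,11.4,5.5],"rotation":[-0.6,-2.25,1.6]},{"gripper":30,"travel":[15.2,11,5],"rotation":[-0.6,-2.25,1.6]},{"gripper":30,"travel":[15.7,10.5,4.6],"rotation":[-0.6,-2.25,1.6]},{"gripper":30,"travel":[0,0,0],"rotation":[0,0,0]},{"gripper":30,"travel":[0,0,0],"rotation":[0,0,0]}])

```text
t: 18.1
tcp_pos: [0.45, 0.3369, 0.2467]
tool_rot: [0.4, 0.916, -0.001, -0.001]
force: [-0.3, 0.0, -3.1]
finger_gap: 0.579
```

```bash
python3 st.py; python3 - <<'E'
from h import *
s=manip.sense(); print(s['tcp_pos'],s['finger_gap']*85.4)
plan([(np.array([.450,.337,.05]),down(SY+np.pi/2),18,4.2)])
E
```

```text
out,up,y 0.3085909237015817 0.11466725595255717 0.2058642675072532 q [ 0.44  0.43  1.57 -0.    1.15 -0.3 ] [-0.3  0.  -3.1] tilt 0.0023992179559086846
[0.45002888 0.3368645  0.24666726] 49.42580881768093
-- seg 11
x11 [0.0, 0.0, 17.9] [-0.01, -0.0, 0.01]
```

Emit:
send_rows(motion=[{"gripper":30,"travel":[0,0,18],"rotation":[0,0,0]},{"gripper":30,"travel":[0,0,18],"rotation":[0,0,0]},{"gripper":30,"travel":[0,0,18],"rotation":[0,0,0]},{"gripper":30,"travel":[0,0,18],"rotation":[0,0,0]},{"gripper":30,"travel":[0,0,18],"rotation":[0,0,0]},{"gripper":30,"travel":[0,0,18],"rotation":[0,0,0]},{"gripper":30,"travel":[0,0,18],"rotation":[0,0,0]},{"gripper":30,"travel":[0,0,18],"rotation":[0,0,0]},{"gripper":30,"travel":[0,0,18],"rotation":[0,0,0]},{"gripper":30,"travel":[0,0,18],"rotation":[0,0,0]},{"gripper":30,"travel":[0,0,14],"rotation":[0,0,0]},{"gripper":30,"travel":[0,0,0],"rotation":[0,0,0]}])

```text
t: 19.1
tcp_pos: [0.4508, 0.3342, 0.0504]
tool_rot: [0.402, 0.915, -0.002, -0.002]
force: [-0.9, 0.4, -3.4]
finger_gap: 0.58
```

Emit:
send_rows(motion=[{"gripper":30,"travel":[0,0,4],"rotation":[0,0,0]},{"gripper":30,"travel":[0,0,4],"rotation":[0,0,0]},{"gripper":30,"travel":[0,0,3],"rotation":[0,0,0]},{"gripper":30,"travel":[0,0,3],"rotation":[0,0,0]},{"gripper":30,"travel":[0,0,3],"rotation":[0,0,0]},{"gripper":30,"travel":[0,0,3],"rotation":[0,0,0]},{"gripper":30,"travel":[0,0,2],"rotation":[0,0,0]},{"gripper":30,"travel":[0,0,1.5],"rotation":[0,0,0]},{"gripper":30,"travel":[0,0,1.5],"rotation":[0,0,0]},{"gripper":30,"travel":[0,0,0],"rotation":[0,0,0]},{"gripper":30,"travel":[0,0,0],"rotation":[0,0,0]}])

```text
t: 20.02
tcp_pos: [0.4518, 0.3362, 0.0277]
tool_rot: [0.402, 0.916, -0.0, 0.0]
force: [0.2, 0.7, -3.2]
finger_gap: 0.579
```

Emit:
send_rows(motion=[{"gripper":30,"travel":[0,0,1],"rotation":[0,0,0]},{"gripper":30,"travel":[0,0,1],"rotation":[0,0,0]},{"gripper":30,"travel":[0,0,1],"rotation":[0,0,0]},{"gripper":30,"travel":[0,0,1],"rotation":[0,0,0]},{"gripper":30,"travel":[0,0,0],"rotation":[0,0,0]},{"gripper":30,"travel":[0,0,0],"rotation":[0,0,0]}])

```text
t: 20.52
tcp_pos: [0.4518, 0.3362, 0.0237]
tool_rot: [0.402, 0.916, -0.0, -0.0]
force: [-0.3, -0.5, -2.6]
finger_gap: 0.581
```

Emit:
send_rows(motion=[{"gripper":30,"travel":[0,0,0.5],"rotation":[0,0,0]},{"gripper":30,"travel":[0,0,0.5],"rotation":[0,0,0]},{"gripper":30,"travel":[0,0,0],"rotation":[0,0,0]},{"gripper":30,"travel":[0,0,0],"rotation":[0,0,0]}])

```text
t: 20.85
tcp_pos: [0.4519, 0.3362, 0.0232]
tool_rot: [0.402, 0.916, 0.0, 0.0]
force: [-0.7, -0.8, 1.6]
finger_gap: 0.576
```

On the mat (force went from -3 to +1.6 N). Release and lift clear.

Emit:
send_rows(motion=[{"gripper":52,"travel":[0,0,0],"rotation":[0,0,0]},{"gripper":58,"travel":[0,0,0],"rotation":[0,0,0]},{"gripper":66,"travel":[0,0,0],"rotation":[0,0,0]},{"gripper":75,"travel":[0,0,0],"rotation":[0,0,0]},{"gripper":85,"travel":[0,0,0],"rotation":[0,0,0]},{"gripper":85,"travel":[0,0,0],"rotation":[0,0,0]},{"gripper":85,"travel":[0,0,0],"rotation":[0,0,0]},{"gripper":85,"travel":[0,0,-5],"rotation":[0,0,0]},{"gripper":85,"travel":[0,0,-10],"rotation":[0,0,0]},{"gripper":85,"travel":[0,0,-10],"rotation":[0,0,0]},{"gripper":85,"travel":[0,0,-15],"rotation":[0,0,0]},{"gripper":85,"travel":[0,0,-20],"rotation":[0,0,0]}])

```text
t: 21.85
tcp_pos: [0.4513, 0.3359, 0.0836]
tool_rot: [0.402, 0.916, -0.001, -0.0]
force: [0.2, 0.2, -1.1]
finger_gap: 1.0
```

Emit:
send_rows(motion=[{"gripper":85,"travel":[0,0,-25],"rotation":[0,0,0]},{"gripper":85,"travel":[0,0,-30],"rotation":[0,0,0]},{"gripper":85,"travel":[0,0,-30],"rotation":[0,0,0]},{"gripper":85,"travel":[0,0,-30],"rotation":[0,0,0]},{"gripper":85,"travel":[0,0,-30],"rotation":[0,0,0]},{"gripper":85,"travel":[0,0,-30],"rotation":[0,0,0]},{"gripper":85,"travel":[0,0,-30],"rotation":[0,0,0]},{"gripper":85,"travel":[0,0,0],"rotation":[0,0,0]},{"gripper":85,"travel":[0,0,0],"rotation":[0,0,0]}])

```text
t: 22.6
tcp_pos: [0.4526, 0.3366, 0.2913]
tool_rot: [0.402, 0.916, 0.002, 0.002]
force: [-1.6, -0.5, -0.7]
finger_gap: 0.992
```

```bash
python3 st.py; python3 - <<'E'
from h import *
f=lambda a,w,h:cv2.resize(a,(w,h),interpolation=cv2.INTER_CUBIC)
a=manip.snapshot('side')[:,:,::-1]; b=manip.snapshot('scene')[:,:,::-1]
cv2.imwrite('pics/end.png',np.hstack([f(a[100:300,180:405],395,351),f(b[140:360,255:505],395,351)]))
E
```

```text
out,up,y 0.30602507133238843 0.1592535013941856 0.20643129749945305 q [ 0.44  0.38  1.52 -0.    1.24 -0.3 ] [-1.6 -0.5 -0.7] tilt 0.006661892074573117
```

View pics/end.png

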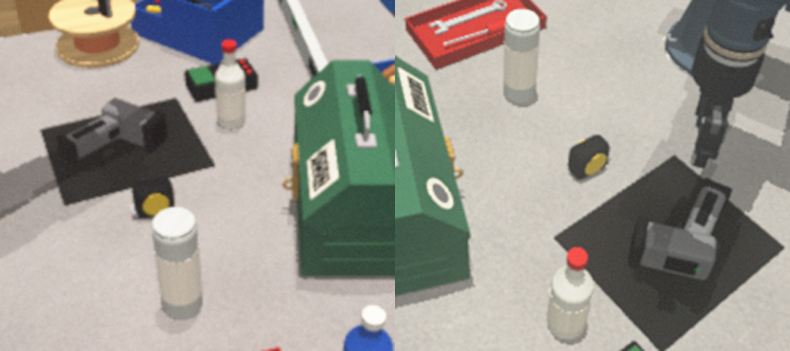

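The scanner lies flat and wholly on the mat (side (115,130), scene (680,240)). The strap is closed at (295,170), nothing else has moved, and the gripper is clear. Handing in.

```bash
python3 -c "
from station import manip
print(manip.sign_off())"
```

```text
the job is handed in; nothing more can be done
None
```

The job is handed in, at about 23 s of the 72 s allowed. No check failed; the sign-off gave no verdict.

- **Hasp:** I pushed the strap down with the closed fingertips until it met its stop at about 15 N. Pictures taken afterwards show it lying flat with the staple through its slot.
- **Scan:** I held the scanner still for over two seconds. By my numbers it was about 100 mm from the label, within 2 mm of its centre and about 0.02 rad off square. A second measurement of the label agreed with the first to about 1.5 mm.
- **Scanner:** I set it down gently (about 5 N change in force), released it and moved clear. The final picture shows it flat on its side and wholly on the mat.
- **Everything else:** The last two views show the can, tape and glue bottle where they were. Only parts of the oil bottle, tray and multimeter are in those crops, and I judged all of this by eye rather than measuring it.

One disagreement: the end of the scanner's handle measured about 7 mm from where the hood edges put it. That was well within the margin on the mat.

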